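# Close the gift tin, then lift the outer lid for the card

### The arm

A 6-joint arm with a two-finger parallel gripper is mounted at the origin on the work surface. World frame = base frame: x ahead of the robot, y to its left, z up, the work surface at z = 0. Lengths are in mm, angles in rad, forces in N, time in s.
With the tool pointing down it reaches from about 350 to 775 mm from the base axis. Payload 7.3 kg.
Tool frame: the origin (TCP) lies midway between the tips of the shut fingers; the grasp point (between the pads) lies 19 mm behind it; z points along the fingers, y is the line along which they close (so a half turn about z gives the same grasp; the last joint's range is limited). The gripper opens to 92 mm and grips with 3 to 60 N. Pads are 19 mm wide; open, the fingers measure 130 mm over their backs; the gripper's body (75 mm by 190 mm) begins 47 mm behind the grasp point.
Start: joints at [0.954, 0.342, 1.524, -0, 1.275, -0.146], TCP at [238.129, 467.91, 226.741] pointing down, gripper open.
Joint ranges: [-2.53, 2.53], [-0.77, 2.02], [0.04, 2.7], [-1, 4.14], [0.28, 2.66], [-3.11, 3.11]. Speed limits (rad/s): [2.57, 2.57, 3.14, 3.14, 3.14, 3.14].

### API

Orientations are given as [roll, pitch, yaw] about the fixed x, y, z axes, in that order (R = Rz(yaw) Ry(pitch) Rx(roll)).
In Python, from plant import * gives the robot as it stands.
- The arm moves only by the tool step_arm, never from a script. Its argument "deltas" is one flat list of numbers, 5 for each row, row after row: the shift along the world's x, y, z in mm, then the turn about the world's z in degrees, then the finger opening in mm, from 0 to 91.8. In form: [tx, ty, tz, turn, gripper, tx, ty, tz, turn, gripper, ...]. A call has exactly 10 rows; each row shifts and turns the commanded pose from where the row before left it; what a row does not reach is not made up. A row lasts 1/8 s, in which the tool goes at most 62.5 mm and 10.7 degrees, less where a joint would pass 70% of its speed; a pose out of reach is approached as far as the arm can. A call is refused whole if a number of a shift passes 62.5 or a number of a turn 10.7, either way. A call with a gripper value outside its range is refused whole. The fingers move at their own pace and stop on an object; the grip force is fixed at half the most. Time passes only in rows, so rows that do not move let the fingers close, or fill a call up. It gives the time, the measured TCP pose, the force, the opening and the grip force at its end, in the units of the state.
- get_obs(): the state, without advancing time (a new reading comes with each control period).
- capture(name): name is "scene" or "top" or "wrist"; returns the picture (384x512x3 uint8, red, green, blue); there is no depth.
- camera_params(name): a dict with "mtx" (3x3 intrinsics, pixels), "k1" (the pictures are not rectified: a ray, as slopes to the right and down, at radius r is drawn at 1 + k1 r^2 times it, then the intrinsics apply), "rvec" (rotation vector, rad) and "tvec" (3), from world to camera coordinates, as OpenCV has them. Camera axes: x right, y down, z forward; pixel columns grow to the right and rows downward; lengths in mm; the calibration is good to about 2 mm. A picture is of the moment at which its call begins: read the wrist's pose just before it. camera_params takes no time and is no camera call; for the wrist camera it gives the pose at the moment of the call.
- close_job(): hands the job in; it is judged then, once.
The state is a dict: "time": time; "joint_positions": joint angles; "dq": joint speeds; "tau": joint torques, N m; "tool_pos": TCP position; "tcp_rot": TCP orientation; "contact_force": force on the tool from outside, world axes, zero at the start; "moment": the same for the moment, N m; "grip_width": finger opening in mm; "finger_force": force on a finger pad.
Only numpy, scipy, OpenCV 4.12 (cv2) and the standard library are available. Lean on these libraries where they do the work, as an engineer would, in place of code of your own. Each camera call takes 0.05 s, during which the arm holds its last target. There are 200 camera calls.

### The job

Put the red fruit jelly into the open blue gift tin, then close the tin: carry the nested pair of lids together, by the inner lid's black knob, and lower them onto the tin so that the white inner lid seats fully. Then take the red outer lid alone by its brass collar and lift it straight up about 10 cm, leaving the inner lid seated on the tin and undisturbed, and finish while still holding the outer lid up there, level over the tin, so that I can slip the gift card in between. Do not take the two lids apart before the inner one is seated on the tin, leave the tin standing where it is, and leave the other things alone.

Things in the scene. Friction and masses are not known exactly. Their poses are not given: they have to be found in the camera images.
- red_jelly: Red fruit jelly, a firm block 32 x 26 x 20 mm (own x, y, z), 25 g; origin at the centre of its underside. It lies flat, z up, on the marble board beside an amber and a green jelly. Its long (x) side runs roughly along the row, so gripping across its y (26 mm) keeps clear of the neighbours.
- board: Fixed white marble board, 270 x 110 mm (own x, y), top 12 mm above the work surface; origin at the centre of its underside. Red, amber and green jellies lie on it in any order in a row along its x, about 75 mm apart.
- amber_jelly: Amber jelly, same size and origin as the red one. Not to be moved.
- green_jelly: Green jelly, same size and origin as the red one. Not to be moved.
- tin: Open round blue tin standing loose on the work surface, about 0.8 kg: outer diameter 116 mm, mouth (inner) diameter 110 mm, rim 80 mm high; filled with chocolates to a firm level 35 mm above its underside. Origin at the centre of its underside, z up.
- inner_lid: White round inner lid, about 140 g, origin at the centre of its underside, z up. Plug 103 mm in diameter with tapered foot, 0 to 12 mm high, enters the tin's mouth; flange 120 mm in diameter, 12 to 16 mm, rests on the tin's rim (origin then 68 mm above the tin's underside). A knob rises from it. At the start it stands on its plug on the work surface, under the outer lid.
- knob_top (a point): Top centre of the inner lid's black knob: a straight upright cylinder on the lid's axis, 20 mm in diameter, from 16 to 75 mm above the lid's origin. It stands 30 mm proud of the nested outer lid's collar. Lifted by it, the inner lid carries the outer lid along.
- outer_lid: Red round outer lid, about 160 g, lying loose over the inner lid; origin at the centre of its skirt's lower edge, z up. Skirt 134 mm outside, 128 mm inside diameter, 12 mm high; flat top 12 to 15 mm, which rests on the inner lid's flange: nested, its origin is 4 mm above the inner lid's. It is off the knob once lifted 63 mm.
- collar_top (a point): Top centre of the outer lid's upright brass collar: 40 mm outside diameter, from 15 to 41 mm above the outer lid's origin, with a 28 mm hole right through along the axis, in which the inner lid's knob stands loosely.
- jar: Amber glass jar with brass cap, 72 mm in diameter, 120 mm high, loose; origin at the centre of its underside. Bystander.
- scoop: Steel scoop spoon with a wooden handle, 190 mm long, lying loose on the work surface in front of the tin. Bystander.
- small_tin: Small closed green tin with brass lid, 84 mm in diameter, 71 mm high, loose; origin at the centre of its underside. Bystander.

How it is judged (in metres and radians):
On the way, in this order (a step that is already met when the one before it is completed fails the run):
1. the red jelly lies in the tin, let go (horizontal distance between red_jelly and tin below 0.055 m and z of red_jelly in the frame of tin between 0.02 and 0.062 m and contact force between red_jelly and the fingers below 0.05 N and linear speed of red_jelly below 0.03 m/s), for 0.2 s.
2. the two lids are lifted together, nested (height (world z) of inner_lid above 0.03 m and z of outer_lid in the frame of inner_lid between 0 and 0.008 m and horizontal distance between outer_lid and inner_lid below 0.01 m), for 0.2 s.
3. the pair of lids is seated on the tin, nested, and the knob let go (horizontal distance between inner_lid and tin below 0.006 m and z of inner_lid in the frame of tin between 0.064 and 0.0715 m and angle between inner_lid's own z axis and vertical below 0.06 rad and z of outer_lid in the frame of inner_lid between 0 and 0.008 m and horizontal distance between outer_lid and inner_lid below 0.01 m and contact force between inner_lid and the fingers below 0.05 N), for 0.3 s.
At the end, for the whole second after the job is handed in: Red jelly in the tin; inner lid seated (3.5 mm, 0.06 rad, centred within 6 mm), touched by nothing but the tin; outer lid held still in the fingers, 68-160 mm above its nested height, within 40 mm of the tin's axis, level within 0.2 rad; tin upright, within 30 mm of its start (horizontal distance between red_jelly and tin below 0.055 m and z of red_jelly in the frame of tin between 0.02 and 0.062 m and horizontal distance between inner_lid and tin below 0.006 m and z of inner_lid in the frame of tin between 0.064 and 0.0715 m and angle between each of inner_lid, tin's own z axis and vertical below 0.06 rad and distance of tin from where it was at the start of the episode below 0.03 m and z of outer_lid in the frame of inner_lid between 0.072 and 0.164 m and horizontal distance between outer_lid and tin below 0.04 m and angle between outer_lid's own z axis and vertical below 0.2 rad and contact force between outer_lid and the fingers above 1 N and contact force between outer_lid and inner_lid below 0.05 N and contact force between inner_lid and the fingers below 0.05 N and linear speed of outer_lid below 0.02 m/s and linear speed of inner_lid below 0.01 m/s); the arm keeps its last pose, push and grip.
It fails at once if the lids came apart while the inner lid was not seated on the tin (z of outer_lid in the frame of inner_lid above 0.018 m and not (horizontal distance between inner_lid and tin below 0.008 m and z of inner_lid in the frame of tin below 0.074 m)).
It fails at once if the tin was pushed more than 40 mm or tipped (distance of tin from where it was at the start of the episode above 0.04 m or angle between tin's own z axis and vertical above 0.3 rad).
It fails at once if another jelly, the jar, the scoop or the small tin was moved more than 30 mm (distance of any of jar, scoop, small_tin, amber_jelly, green_jelly from where it was at the start of the episode above 0.03 m).
It also fails if it takes over 67 s, if anything falls off the work surface, if the arm or the gripper's body presses on something with over 40 N, if the wrist force passes 120 N, or if a joint passes its speed limit or range.

## Working session

There is one attempt and no reset: what is moved stays moved. The work goes in short steps, Python scripts to look and compute and a tool call to move; the robot and the scene stay as the last step left them, time stands still between calls to the robot, and variables do not carry over. Pictures are saved under pics/ and viewed, at most 10 in all, crops included, and the job is handed in when it is done.

Besides the shell and the picture viewer there is one more tool, called after "Request:" as name(argument=value, ...) on one line, values as JSON. step_arm: Moves the arm, as the interface text tells. Its arguments: {"type":"object","properties":{"deltas":{"type":"array","items":{"type":"number"}}},"required":["deltas"]}

```bash
mkdir -p pics; ls
cat > h.py <<'E'
from plant import *
import numpy as np, cv2
def ray(name,uv,p=None):
    p=p or camera_params(name)
    K=np.array(p["mtx"],float);k1=float(p["k1"])
    uv=np.atleast_2d(np.asarray(uv,float))
    d=cv2.undistortPoints(uv.reshape(-1,1,2),K,np.array([k1,0,0,0.])).reshape(-1,2)
    R=cv2.Rodrigues(np.array(p["rvec"],float))[0];t=np.array(p["tvec"],float).ravel()
    return -R.T@t,(np.c_[d,np.ones(len(d))]@R)
def onplane(name,uv,z,p=None):
    o,d=ray(name,uv,p); return o+d*((z-o[2])/d[:,2])[:,None]
E
python3 - <<'E'
from h import *
for n in ["scene","top"]:
    im=capture(n); cv2.imwrite(f"pics/{n}0.png",im[:,:,::-1]); p=camera_params(n); print(n,ray(n,[[256,192]],p))
im=capture("wrist");cv2.imwrite("pics/wrist0.png",im[:,:,::-1])
print(get_obs())
E
```

```text
pics
scene (array([1061.89700484, -623.2984956 ,  865.82898947]), array([[-0.43192369,  0.58165036, -0.68930249]]))
top (array([ 512.74318263,   40.02289996, 1040.68672696]), array([[ 0.06653799, -0.02253087, -0.9975491 ]]))
{'time': 0.15, 'joint_positions': array([ 9.53957279e-01,  3.42544377e-01,  1.52476313e+00,  3.73345037e-06,
        1.27536986e+00, -1.46006340e-01]), 'dq': array([-0.00052725, -0.00143929, -0.0036312 , -0.00200787,  0.00132481,
       -0.00123701]), 'tau': array([ 1.01539325e-03, -4.31467366e+01, -2.44354570e+01,  7.17537920e-02,
        5.37643558e-02, -9.61371074e-05]), 'tool_pos': array([237.97340384, 467.65348413, 226.22613391]), 'tcp_rot': array([-3.14052001e+00, -1.61344164e-04,  2.67075877e+00]), 'contact_force': array([-0.78483314, -0.33590596, -0.49403347]), 'moment': array([ 0.04831864, -0.02043735,  0.01045574]), 'finger_force': 0.0, 'grip_width': 91.56368846633941}
```

View pics/top0.png

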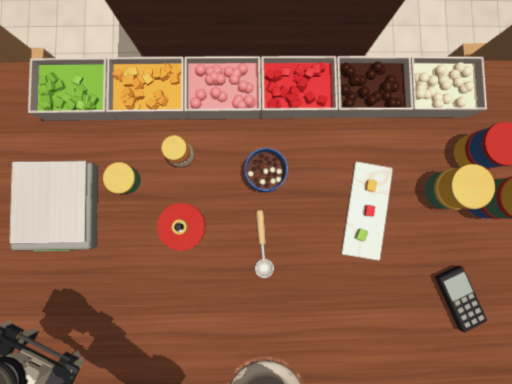

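View pics/scene0.png

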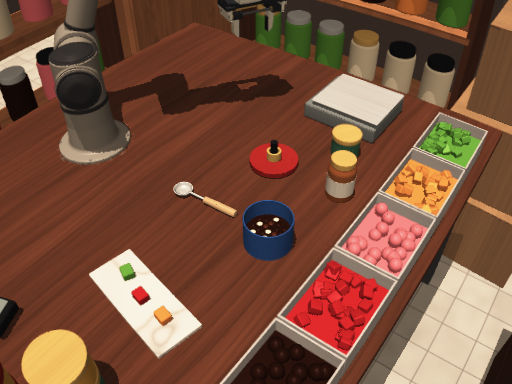

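The top view shows the red jelly at (370,211), the tin at (266,170), the lid pair at (181,227), the jar at (177,150), the small tin at (121,179) and the scoop at (262,240). The scene view agrees with it: the pair is nested, with the knob standing through the collar.

```bash
cat > m.py <<'E'
from h import *
def masks(im):
    h=cv2.cvtColor(im,cv2.COLOR_RGB2HSV); H,S,V=[h[...,i].astype(int) for i in range(3)]
    red=((H<5)|(H>174))&(S>190)&(V>110)
    blue=(H>100)&(H<125)&(S>120)&(V>50)
    return red,blue,h
def blob(m,box):
    x0,y0,x1,y1=box; z=np.zeros(m.shape,np.uint8); z[y0:y1,x0:x1]=m[y0:y1,x0:x1]
    c=max(cv2.findContours(z,cv2.RETR_EXTERNAL,cv2.CHAIN_APPROX_NONE)[0],key=cv2.contourArea)
    return c.reshape(-1,2).astype(float)
E
python3 - <<'E'
from m import *
im=capture("top");red,blue,h=masks(im)
def circ(c,z):
    P=onplane("top",c,z)[:,:2].astype(np.float32); (a,r)=cv2.minEnclosingCircle(P); e=cv2.fitEllipse(P); return np.round(a,1),round(2*r,1),np.round(e[0],1),np.round(e[1],1)
print("lid",circ(blob(red,(140,190,220,260)),19))
print("tin",circ(blob(blue,(235,140,295,200)),80))
c=blob(red,(355,195,385,225)); P=onplane("top",c,32)[:,:2].astype(np.float32)
print("red",cv2.minAreaRect(P),len(c))
w=((h[...,1]<60)&(h[...,2]>170)); c=blob(w,(335,155,400,265));P=onplane("top",c,12)[:,:2].astype(np.float32)
print("board",cv2.minAreaRect(P))
for n,uv in dict(amber=(372,186),green=(362,235)).items(): print(n,onplane("top",[uv],32))
print("jar",onplane("top",[(174,148)],120),"small",onplane("top",[(119,178)],71),"scoop",onplane("top",[(260,211),(264,277)],10))
# scene cross-check
im=capture("scene");red,blue,h=masks(im)
c=blob(red,(240,135,305,180)); P=onplane("scene",c,19)[:,:2].astype(np.float32);print("sc lid",cv2.fitEllipse(P))
c=blob(red,(130,282,152,308)); print("sc red",onplane("scene",[c.mean(0)],25), onplane("scene",[(274,144)],75))
c=blob(blue,(235,195,300,265)); P=onplane("scene",c,80); print("sc tin y/x range",P.min(0),P.max(0))
E
python3 - <<'E'
import cv2
im=cv2.imread("pics/top0.png")
a=cv2.resize(im[130:270,100:300],None,fx=3.9,fy=3.9,interpolation=cv2.INTER_CUBIC);cv2.imwrite("pics/crop.png",a)
E
```

```text
lid (array([486.7, 230. ]), 131.1, array([487.3, 227.3]), array([119.7, 127.7]))
tin (array([639. ,  -8.4]), 111.5, array([636.3,  -7.6]), array([109.6, 110.7]))
red ((528.916015625, -293.56842041015625), (0.00013706088066101074, 8.490080833435059), 87.9448013305664) 6
board ((524.26220703125, -304.04608154296875), (111.72050476074219, 271.8125305175781), 79.51986694335938)
amber [[ 592.59434629 -313.19459339   32.        ]]
green [[ 454.53566046 -279.52106775   32.        ]]
jar [[690.62189097 228.74299973 120.        ]] small [[620.2379329 386.3157514  71.       ]] scoop [[526.83030881   6.11935733  10.        ]
 [340.01517533  -2.2417052   10.        ]]
sc lid ((489.6824951171875, 227.36134338378906), (127.50037384033203, 128.89337158203125), 140.2760772705078)
sc red [[ 524.01199652 -307.28470129   25.        ]] [[495.43402092 219.5722694   75.        ]]
sc tin y/x range [ 584.04049601 -117.22916125   80.        ] [729.14028024  45.78438499  80.        ]
```

Request:
step_arm(deltas=[30,-40,0,2,91,30,-50,0,2,91,30,-50,0,2,91,30,-50,0,2,91,30,-50,0,2,91,30,-50,0,2,91,30,-50,0,2,91,30,-50,0,2.5,91,20,-50,0,0,91,12,-50,0,0,91])

```text
time: 1.5
tool_pos: [510.8, -24.0, 226.5]
tcp_rot: [3.141, 0.0, 2.958]
contact_force: [-0.0, 0.7, 0.4]
grip_width: 91.0
finger_force: 0.0
```

Request:
step_arm(deltas=[5,-50,0,0,91,5,-50,0,0,91,0,-50,0,0,91,0,-50,0,0,91,0,-50,0,0,91,0,-30,0,0,91,0,0,0,0,91,0,0,0,0,91,0,0,0,0,91,0,0,0,0,91])

```text
time: 2.75
tool_pos: [520.4, -301.2, 227.0]
tcp_rot: [3.142, 0.0, 2.96]
contact_force: [-0.1, 0.4, -1.6]
grip_width: 91.1
finger_force: 0.0
```

Run:
```python
from h import *
o=get_obs();print(o["time"],o["tool_pos"],o["tcp_rot"],o["joint_positions"])
print(ray("wrist",[[256,192]]))
im=capture("wrist");cv2.imwrite("pics/w1.png",im[:,:,::-1])
```

```text
2.75 [ 520.37959817 -301.15291879  227.01313379] [3.14152774e+00 2.61376219e-04 2.96005923e+00] [-6.52133332e-01  4.83271589e-01  1.30147068e+00  1.80496124e-04
  1.35664686e+00 -2.04143459e+00]
(array([ 444.83730083, -287.7427101 ,  384.32295645]), array([[ 0.27157077, -0.04725455, -0.96129672]]))
```

View pics/w1.png

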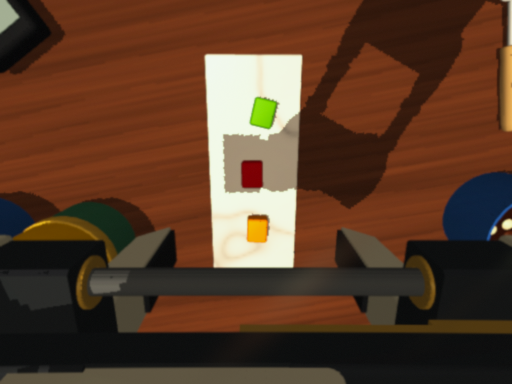

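The wrist view shows the board, with green at (263,112), red at (252,174) and amber at (257,229). The tin is at the right edge.

Run:
```python
from h import *
im=capture("wrist");h=cv2.cvtColor(im,cv2.COLOR_RGB2HSV);H,S,V=[h[...,i].astype(int) for i in range(3)]
for n,m,box in (("red",((H<8)|(H>172))&(S>150),(225,150,285,200)),("green",(H>35)&(H<60)&(S>150),(240,90,290,135)),("amber",(H>10)&(H<24)&(S>150)&(V>150),(235,210,285,245))):
    z=np.zeros(m.shape,np.uint8);x0,y0,x1,y1=box;z[y0:y1,x0:x1]=m[y0:y1,x0:x1]
    c=max(cv2.findContours(z,0,1)[0],key=cv2.contourArea).reshape(-1,2)
    for zz in (32,22): print(n,zz,cv2.minAreaRect(onplane("wrist",c,zz)[:,:2].astype(np.float32)))
im=capture("top");h=cv2.cvtColor(im,cv2.COLOR_RGB2HSV);H,S,V=[h[...,i].astype(int) for i in range(3)]
```

```text
red 32 ((521.8034057617188, -306.17132568359375), (23.961545944213867, 31.491270065307617), 79.63644409179688)
red 22 ((523.98974609375, -306.68634033203125), (24.64176368713379, 32.38521194458008), 79.63642883300781)
green 32 ((454.7640686035156, -280.9753112792969), (24.440792083740234, 30.293729782104492), 65.98336029052734)
green 22 ((455.04736328125, -280.7751159667969), (25.134626388549805, 31.15367889404297), 65.98336029052734)
amber 32 ((593.7666625976562, -312.9420166015625), (25.30178451538086, 31.66385841369629), 76.04205322265625)
amber 22 ((597.9956665039062, -313.6492919921875), (26.02001953125, 32.5627326965332), 76.0422592163086)
```

Request:
step_arm(deltas=[2,-5,-30,0,60,0,0,-50,0,60,0,0,-50,0,60,0,0,-45,0,60,0,0,-25,0,60,0,0,-12,0,60,0,0,0,0,60,0,0,0,0,15,0,0,0,0,15,0,0,0,0,15])

```text
time: 4.15
tool_pos: [522.4, -307.3, 15.5]
tcp_rot: [-3.141, 0.001, 2.959]
contact_force: [-0.3, 0.3, 0.2]
grip_width: 34.5
finger_force: 0.0
```

Request:
step_arm(deltas=[0,0,0,0,15,0,0,0,0,15,0,0,0,0,15,0,0,15,0,15,0,0,40,0,15,0,0,50,0,15,0,0,40,0,15,0,0,0,0,15,0,0,0,0,15,0,0,0,0,15])

```text
time: 5.4
tool_pos: [521.4, -306.6, 158.3]
tcp_rot: [3.14, -0.003, 2.959]
contact_force: [-0.7, -0.2, -0.5]
grip_width: 25.8
finger_force: 30.0
```

Request:
step_arm(deltas=[10,25,0,0,15,15,40,0,0,15,15,40,0,0,15,15,40,0,0,15,15,40,0,0,15,15,40,0,0,15,15,40,0,0,15,15,33,0,0,15,0,0,0,0,15,0,0,0,0,15])

```text
time: 6.65
tool_pos: [636.5, -9.5, 158.7]
tcp_rot: [-3.141, -0.002, 2.959]
contact_force: [0.8, -0.0, 0.4]
grip_width: 25.9
finger_force: 30.0
```

Run:
```python
from m import *
print(get_obs()["tool_pos"])
im=capture("wrist");cv2.imwrite("pics/w2.png",im[:,:,::-1])
```

```text
[636.50425131  -9.53672162 158.65866448]
```

View pics/w2.png

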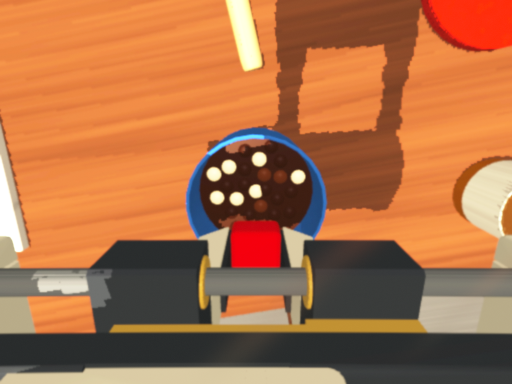

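The wrist view shows the jelly held at (256,245). The tin's rim arc runs from (188,200) over (256,129) to (326,200), so I can fit the outer rim arc at z = 80.

```bash
cat >> m.py <<'E'
from scipy.optimize import least_squares
def arc(P,r=None):
    f=(lambda q:np.hypot(P[:,0]-q[0],P[:,1]-q[1])-(r if r else q[2]))
    s=least_squares(f,[*P.mean(0)[:2],r or 60],loss="soft_l1",f_scale=0.7); return np.round(s.x,1),round(float(np.std(f(s.x))),2)
def upper(c):  # topmost contour pixel per column
    return np.array([[u,c[c[:,0]==u,1].min()] for u in np.unique(c[:,0])])
E
python3 - <<'E'
from m import *
im=capture("wrist");_,blue,h=masks(im)
c=blob(blue,(170,110,345,240)); 
e=c[(c[:,1]<200)]
hull=cv2.convexHull(e.astype(np.int32)).reshape(-1,2).astype(float); hull=hull[hull[:,1]<196]
P=onplane("wrist",hull,80); print(len(hull),hull.min(0),hull.max(0),arc(P),arc(P,58))
im=capture("top");_,blue,h=masks(im)
E
python3 - <<'E'
from m import *
im=cv2.imread("pics/top0.png")[:,:,::-1].copy();_,blue,h=masks(im)
c=blob(blue,(235,140,295,200)); P=onplane("top",cv2.convexHull(c.astype(np.int32)).reshape(-1,2),80); print("top",arc(P),arc(P,58))
E
```

```text
19 [209. 128.] [325. 189.] (array([631. ,  -7.7,  52.8]), 0.97) (array([636.1, -11.4,  58. ]), 1.44)
top (array([638.8,  -8.6,  55.4]), 0.34) (array([635.9,  -7.4,  58. ]), 1.32)
```

Request:
step_arm(deltas=[0,0,-30,0,15,0,0,-40,0,15,0,0,-30,0,15,0,0,-16,0,15,0,0,0,0,15,0,0,0,0,15,0,0,0,0,45,0,0,0,0,45,0,0,0,0,45,0,0,0,0,45])

```text
time: 8.05
tool_pos: [637.2, -9.1, 43.9]
tcp_rot: [3.142, 0.0, 2.959]
contact_force: [0.7, -0.3, 0.0]
grip_width: 45.0
finger_force: 0.0
```

Request:
step_arm(deltas=[0,0,20,0,45,0,0,50,0,45,-20,0,50,0,45,-30,0,50,0,45,-30,0,0,0,45,-20,0,0,0,45,-20,0,0,0,45,0,0,0,0,45,0,0,0,0,45,0,0,0,0,45])

```text
time: 9.3
tool_pos: [517.8, -9.1, 213.6]
tcp_rot: [3.141, 0.0, 2.959]
contact_force: [-0.1, -0.5, -0.2]
grip_width: 45.0
finger_force: 0.0
```

Run:
```python
from m import *
print(get_obs()["tool_pos"],get_obs()["time"])
im=capture("wrist");t=capture("top")
cv2.imwrite("pics/w3.png",im[:,:,::-1]);cv2.imwrite("pics/t3.png",t[:,:,::-1])
K=camera_params("wrist");
import pickle;pickle.dump(K,open("w3.pkl","wb"))
```

```text
[517.79874929  -9.13228386 213.59383296] 9.3
```

View pics/w3.png

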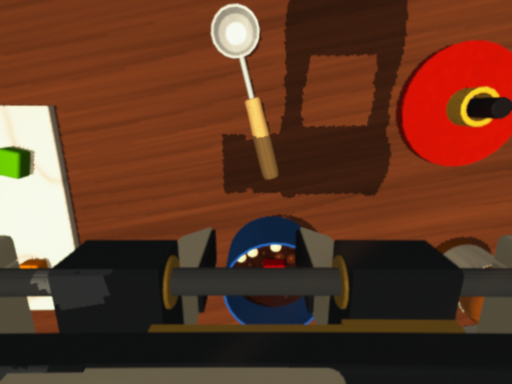

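The wrist view shows the red jelly at (275,265) inside the tin and the lid pair at (465,103). The fingers hide the tin, so I move outward to see the whole rim.

Request:
step_arm(deltas=[20,0,5,0,45,35,0,10,0,45,35,0,10,0,45,35,0,5,0,45,35,0,0,0,45,25,0,0,0,45,0,0,0,0,45,0,0,0,0,45,0,0,0,0,45,0,0,0,0,45])

```text
time: 10.65
tool_pos: [701.7, -9.1, 244.4]
tcp_rot: [3.141, 0.001, 2.959]
contact_force: [0.6, 0.3, -0.3]
grip_width: 45.0
finger_force: 0.0
```

Run:
```python
from m import *
import pickle
print(get_obs()["tool_pos"],get_obs()["time"])
p=camera_params("wrist");im=capture("wrist");cv2.imwrite("pics/w4.png",im[:,:,::-1]);pickle.dump(p,open("w4.pkl","wb"))
t=capture("top");cv2.imwrite("pics/t4.png",t[:,:,::-1])
```

```text
[701.71715618  -9.09998883 244.43221811] 10.65
```

View pics/w4.png

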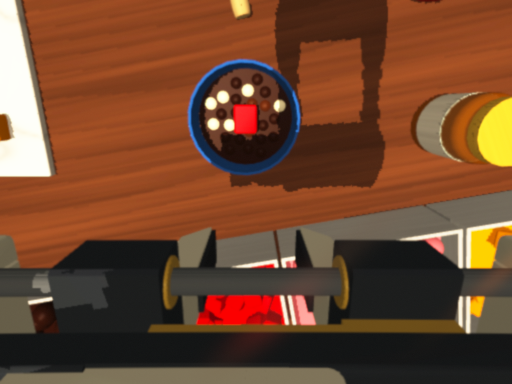

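The wrist view shows the whole tin rim centred near (245,117), with the red jelly lying in it at (246,119).

Run:
```python
from m import *
import pickle
p=pickle.load(open("w4.pkl","rb"));im=cv2.imread("pics/w4.png")[:,:,::-1].copy();_,b,h=masks(im)
H,S,V=[h[...,i].astype(int) for i in range(3)]
for nm,bb in (("A",b),("B",(H>98)&(H<128)&(S>90)&(V>35))):
    c=blob(bb,(170,40,320,195)); hull=cv2.convexHull(c.astype(np.int32)).reshape(-1,2)
    P=onplane("wrist",hull,80,p); print(nm,arc(P),arc(P,58),ray("wrist",[[1,1]],p)[0], hull.min(0),hull.max(0))
    x0,y0,x1,y1=(170,40,320,195);ins=np.zeros(bb.shape,np.uint8);ins[y0:y1,x0:x1]=(bb[y0:y1,x0:x1])
    cs,hi=cv2.findContours(ins,cv2.RETR_CCOMP,cv2.CHAIN_APPROX_NONE)
    k=max((k for k in range(len(cs)) if hi[0][k][3]>=0),key=lambda k:cv2.contourArea(cs[k]),default=None)
    if k is not None: P=onplane("wrist",cs[k].reshape(-1,2),80,p);print("inner",arc(P))
im=cv2.imread("pics/t4.png")[:,:,::-1].copy();_,b,h=masks(im)
# lid from w3
p=pickle.load(open("w3.pkl","rb"));im=cv2.imread("pics/w3.png")[:,:,::-1].copy();r,_,h=masks(im)
H,S,V=[h[...,i].astype(int) for i in range(3)]
c=blob(r,(390,20,511,190));hull=cv2.convexHull(c.astype(np.int32)).reshape(-1,2);hull=hull[hull[:,0]<505]
P=onplane("wrist",hull,19,p);print("lid",arc(P),arc(P,67))
```

```text
A (array([638.9, -10. ,  57.1]), 0.21) (array([639.1,  -9.8,  58. ]), 0.27) [626.12524318   4.42355199 401.71960249] [188  60] [299 174]
inner (array([637.2,  -8.3,  48.4]), 0.35)
B (array([639. , -10. ,  57.3]), 0.25) (array([639.1,  -9.8,  58. ]), 0.3) [626.12524318   4.42355199 401.71960249] [188  59] [300 174]
inner (array([637.2,  -8.3,  48.1]), 0.34)
lid (array([486. , 228.4,  66.6]), 0.26) (array([486. , 228.8,  67. ]), 0.33)
```

Request:
step_arm(deltas=[-15,25,0,0,60,-20,35,0,0,60,-20,35,-5,0,60,-20,35,-10,0,60,-20,35,-10,0,60,-20,35,-15,0,60,-20,25,-15,0,60,-18,13,-5,0,60,0,0,0,0,60,0,0,0,0,60])

```text
time: 12.0
tool_pos: [549.9, 228.5, 184.4]
tcp_rot: [3.141, 0.001, 2.959]
contact_force: [-0.1, -0.7, 0.3]
grip_width: 60.3
finger_force: 0.0
```

Run:
```python
from m import *
print(get_obs()["tool_pos"],get_obs()["tcp_rot"],get_obs()["time"])
p=camera_params("wrist");im=capture("wrist");cv2.imwrite("pics/w5.png",im[:,:,::-1]);r,_,h=masks(im)
c=blob(r,(100,0,400,235));hull=cv2.convexHull(c.astype(np.int32)).reshape(-1,2)
P=onplane("wrist",hull,19,p);print("lid",arc(P),arc(P,67),hull.min(0),hull.max(0))
H,S,V=[h[...,i].astype(int) for i in range(3)]
m=((V<70)).astype(np.uint8);m[hull[:,1].max():]=0
poly=np.zeros(m.shape,np.uint8);cv2.fillConvexPoly(poly,hull.astype(np.int32),1)
poly=cv2.erode(poly,np.ones((15,15)))
n,l,s,ce=cv2.connectedComponentsWithStats(m*poly)
for i in range(1,n):
    if s[i,4]>60:
        c=max(cv2.findContours((l==i).astype(np.uint8),0,1)[0],key=cv2.contourArea).reshape(-1,2)
        print(s[i],ce[i],"knobtop@75",onplane("wrist",[ce[i]],75,p))
y=((H>15)&(H<35)&(S>100)&(V>80)).astype(np.uint8)*poly
c=np.argwhere(y)[:,::-1]
if len(c)>30:
    hu=cv2.convexHull(c.astype(np.int32)).reshape(-1,2);P=onplane("wrist",hu,45,p);print("collar",arc(P),arc(P,20))
```

```text
[549.94490912 228.52163981 184.35989956] [3.14115229e+00 1.46958337e-03 2.95855558e+00] 12.0
lid (array([487.1, 230.7,  66. ]), 0.38) (array([487., 230.,  67.]), 0.61) [183  48] [310 181]
[235 112  19  22 293] [244.92832765 121.1331058 ] knobtop@75 [[486.32965814 230.87939358  75.        ]]
collar (array([487. , 229.8,  19.7]), 0.18) (array([487. , 229.8,  20. ]), 0.19)
```

View pics/w5.png

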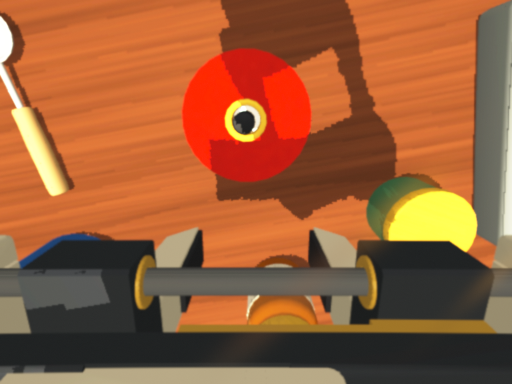

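The wrist view shows the nested pair at (247,115), with the collar around the knob at (245,120). The knob, collar and skirt fits agree on (487,230).

Request:
step_arm(deltas=[-20,1.5,0,0,50,-25,0,0,0,50,-18,0,0,0,50,0,0,-35,0,50,0,0,-45,0,50,0,0,-35,0,50,0,0,-20,0,50,0,0,0,0,50,0,0,0,0,50,0,0,0,0,50])

```text
time: 13.3
tool_pos: [487.1, 230.5, 50.0]
tcp_rot: [3.14, 0.002, 2.958]
contact_force: [-0.4, 0.9, 1.3]
grip_width: 50.1
finger_force: 0.0
```

Request:
step_arm(deltas=[0,0,0,0,30,0,0,0,0,24,0,0,0,0,20,0,0,0,0,10,0,0,0,0,10,0,0,0,0,10,0,0,0,0,10,0,0,0,0,10,0,0,5,0,10,0,0,5,0,10])

```text
time: 14.55
tool_pos: [485.9, 230.4, 58.6]
tcp_rot: [-3.141, -0.001, 2.959]
contact_force: [-0.4, -0.1, -3.4]
grip_width: 19.5
finger_force: 30.0
```

Request:
step_arm(deltas=[0,0,10,0,10,0,0,15,0,10,0,0,20,0,10,0,0,20,0,10,0,0,20,0,10,0,0,10,0,10,5,-8,5,0,10,10,-16,0,0,10,15,-24,0,0,10,15,-24,0,0,10])

```text
time: 15.8
tool_pos: [531.7, 156.4, 157.8]
tcp_rot: [-3.141, -0.001, 2.958]
contact_force: [0.2, 0.7, -2.5]
grip_width: 19.4
finger_force: 30.0
```

Request:
step_arm(deltas=[17,-27,0,0,10,17,-27,0,0,10,17,-27,0,0,10,17,-27,0,0,10,15,-24,0,0,10,12,-18,0,0,10,8,-12,0,0,10,4,-6,0,0,10,0,0,0,0,10,0,0,0,0,10])

```text
time: 17.05
tool_pos: [637.8, -8.8, 158.8]
tcp_rot: [3.141, -0.0, 2.96]
contact_force: [0.1, 0.3, -3.2]
grip_width: 19.5
finger_force: 30.0
```

Run:
```python
from m import *
print(get_obs())
p=camera_params("wrist");im=capture("wrist");s=capture("scene")
a=np.zeros((384,800,3),np.uint8);a[:,:512]=im;a[:,512:]=cv2.resize(s[80:320,180:360],(288,384));cv2.imwrite("pics/w6.png",a[:,:,::-1])
r,b,h=masks(im);c=blob(b,(0,0,512,240));print("blue seen",len(c),c.min(0),c.max(0))
```

```text
{'time': 17.05, 'joint_positions': array([-1.34020233e-01,  6.03603944e-01,  1.28501572e+00,  3.55224037e-04,
        1.25325012e+00, -1.52290596e+00]), 'dq': array([ 0.00300225, -0.00207003, -0.00067751, -0.0004581 , -0.00149405,
       -0.00021605]), 'tau': array([-3.81747298e-01, -5.75179195e+01, -2.53141379e+01, -5.45826252e-02,
        6.66571059e-02, -2.17655870e-03]), 'tool_pos': array([637.83921467,  -8.7992538 , 158.77507404]), 'tcp_rot': array([ 3.14126887e+00, -2.92976766e-04,  2.95957114e+00]), 'contact_force': array([ 0.13289797,  0.29619248, -3.23793699]), 'moment': array([ 0.05774447,  0.01465636, -0.01968988]), 'finger_force': 29.99941349029541, 'grip_width': 19.54899159611804}Traceback (most recent call last):
  File "<stdin>", line 5, in <module>
  File "m.py", line 9, in blob
    c=max(cv2.findContours(z,cv2.RETR_EXTERNAL,cv2.CHAIN_APPROX_NONE)[0],key=cv2.contourArea)
ValueError: max() iterable argument is empty
```

View pics/w6.png

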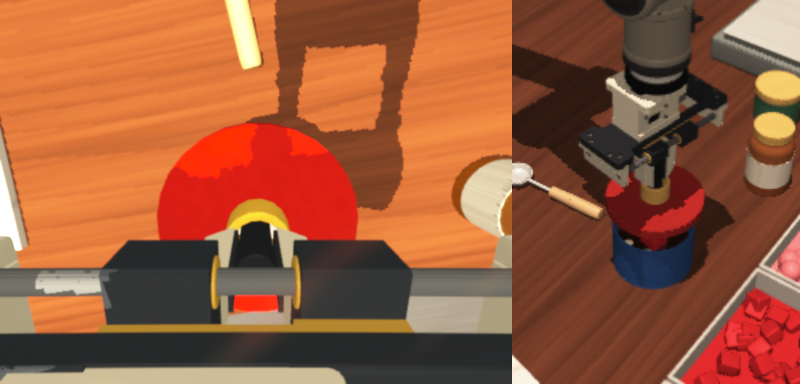

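The pair hangs nested and level over the tin. In the wrist half of the picture the skirt arc runs from (158,215) over (256,123) to (357,215). I check where its centre is relative to the TCP.

Run:
```python
from m import *
p=camera_params("wrist");print(get_obs()["tool_pos"])
im=cv2.imread("pics/w6.png")[:,:512,::-1].copy();h=cv2.cvtColor(im,cv2.COLOR_RGB2HSV);H,S,V=[h[...,i].astype(int) for i in range(3)]
r=((H<6)|(H>174))&(S>200)&(V>100)
c=blob(r,(130,100,390,240));hull=cv2.convexHull(c.astype(np.int32)).reshape(-1,2);hull=hull[hull[:,1]<225]
for z in (122,128,134): P=onplane("wrist",hull,z,p);print(z,arc(P),arc(P,67))
```

```text
[637.8694063   -8.85230556 158.89848568]
122 (array([640.2,  -8.2,  68.2]), 0.18) (array([638.7,  -8. ,  67. ]), 0.5)
128 (array([637.8,  -7.8,  66.1]), 0.18) (array([639.,  -8.,  67.]), 0.42)
134 (array([635.4,  -7.4,  64. ]), 0.17) (array([639.3,  -7.9,  67. ]), 1.18)
```

Request:
step_arm(deltas=[1,-0.5,-5,0,10,0,0,-7,0,10,0,0,-6,0,10,0,0,-4,0,10,0,0,-3,0,10,0,0,-2,0,10,0,0,-2,0,10,0,0,0,0,10,0,0,0,0,10,0,0,0,0,10])

```text
time: 18.4
tool_pos: [639.2, -10.1, 129.9]
tcp_rot: [3.142, 0.0, 2.959]
contact_force: [-0.1, -0.4, -3.4]
grip_width: 19.3
finger_force: 30.0
```

Request:
step_arm(deltas=[0,0,-1,0,10,0,0,-1,0,10,0,0,-1,0,10,0,0,-1,0,10,0,0,-1,0,10,0,0,-1,0,10,0,0,0,0,10,0,0,0,0,10,0,0,0,0,10,0,0,0,0,10])

```text
time: 19.65
tool_pos: [639.2, -10.1, 123.8]
tcp_rot: [3.142, 0.0, 2.959]
contact_force: [1.4, 0.1, -3.4]
grip_width: 19.4
finger_force: 30.0
```

Request:
step_arm(deltas=[0,0,-1,0,10,0,0,-1,0,10,0,0,-1,0,10,0,0,-1,0,10,0,0,-1,0,10,0,0,-1,0,10,0,0,0,0,10,0,0,0,0,10,0,0,0,0,10,0,0,0,0,10])

```text
time: 20.9
tool_pos: [639.1, -10.1, 117.8]
tcp_rot: [3.141, 0.0, 2.959]
contact_force: [0.6, 1.0, -3.2]
grip_width: 19.6
finger_force: 30.0
```

Request:
step_arm(deltas=[0,0,-0.5,0,10,0,0,-0.5,0,10,0,0,-0.5,0,10,0,0,0,0,10,0,0,0,0,10,0,0,0,0,10,0,0,0,0,10,0,0,0,0,10,0,0,0,0,10,0,0,0,0,10])

```text
time: 22.15
tool_pos: [639.2, -10.1, 116.8]
tcp_rot: [3.142, 0.001, 2.959]
contact_force: [-4.0, 0.3, 5.2]
grip_width: 18.9
finger_force: 30.0
```

Request:
step_arm(deltas=[0,0,0,0,30,0,0,0,0,40,0,0,0,0,50,0,0,0,0,50,0,0,0,0,50,0,0,0,0,50,0,0,30,0,50,0,0,40,0,50,0,0,40,0,50,0,0,0,0,50])

```text
time: 23.4
tool_pos: [640.8, -10.3, 230.3]
tcp_rot: [3.141, 0.008, 2.959]
contact_force: [0.3, -0.3, -0.2]
grip_width: 50.0
finger_force: 0.0
```

Request:
step_arm(deltas=[20,0,5,0,60,30,0,5,0,60,13,0,5,0,60,0,0,0,0,60,0,0,0,0,60,0,0,0,0,60,0,0,0,0,60,0,0,0,0,60,0,0,0,0,60,0,0,0,0,60])

```text
time: 24.65
tool_pos: [702.1, -10.1, 241.2]
tcp_rot: [3.141, 0.0, 2.959]
contact_force: [0.3, -0.5, 0.1]
grip_width: 60.3
finger_force: 0.0
```

Run:
```python
from m import *
print(get_obs()["tool_pos"],get_obs()["time"])
p=camera_params("wrist");im=capture("wrist");s=capture("scene")
a=np.zeros((384,800,3),np.uint8);a[:,:512]=im;a[:,512:]=cv2.resize(s[180:280,225:300],(288,384));cv2.imwrite("pics/w7.png",a[:,:,::-1])
h=cv2.cvtColor(im,cv2.COLOR_RGB2HSV);H,S,V=[h[...,i].astype(int) for i in range(3)]
r=((H<6)|(H>174))&(S>200)&(V>100)
c=blob(r,(130,0,390,230));hull=cv2.convexHull(c.astype(np.int32)).reshape(-1,2)
P=onplane("wrist",hull,87,p);print("lid",arc(P),arc(P,67),hull.min(0),hull.max(0))
poly=np.zeros(H.shape,np.uint8);cv2.fillConvexPoly(poly,hull.astype(np.int32),1);poly=cv2.erode(poly,np.ones((15,15)))
y=((H>15)&(H<35)&(S>100)&(V>80)).astype(np.uint8)*poly
hu=cv2.convexHull(np.argwhere(y)[:,::-1].astype(np.int32)).reshape(-1,2);P=onplane("wrist",hu,113,p);print("collar",arc(P),arc(P,20))
```

```text
[702.10488952 -10.06940339 241.24798001] 24.65
lid (array([640. ,  -9.4,  66.5]), 0.19) (array([640. ,  -9.3,  67. ]), 0.19) [178  48] [312 185]
collar (array([640. ,  -9.4,  19.6]), 0.12) (array([640. ,  -9.3,  20. ]), 0.14)
```

View pics/w7.png

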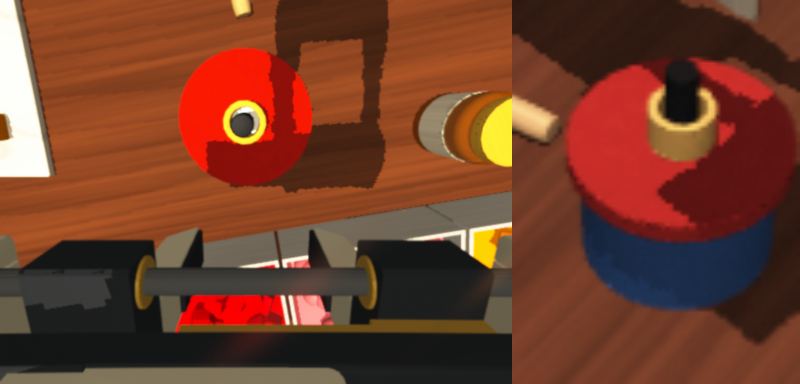

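The pair sits level on the tin, with the collar at (245,122) in the wrist half. The skirt and collar fits at the seated heights (87 and 113) give the right radii, centred at (640,-9.4).

Request:
step_arm(deltas=[-22,0.5,0,0,70,-25,0,0,0,70,-15,0,0,0,70,0,0,-30,0,70,0,0,-40,0,70,0,0,-40,0,70,0,0,-25,0,70,0,0,-10,0,70,0,0,-4,0,70,0,0,0,0,70])

```text
time: 26.0
tool_pos: [640.7, -9.7, 93.1]
tcp_rot: [3.141, 0.002, 2.959]
contact_force: [0.5, -0.4, -0.7]
grip_width: 69.9
finger_force: 0.0
```

Request:
step_arm(deltas=[0,0,0,0,50,0,0,0,0,45,0,0,0,0,42,0,0,0,0,40,0,0,0,0,38,0,0,0,0,30,0,0,0,0,30,0,0,0,0,30,0,0,0,0,30,0,0,0,0,30])

```text
time: 27.25
tool_pos: [640.2, -9.5, 92.4]
tcp_rot: [3.141, 0.0, 2.959]
contact_force: [-0.9, 1.4, 2.3]
grip_width: 39.2
finger_force: 30.0
```

Gripped at 39 mm with 30 N. Next I lift straight up, gently.

Request:
step_arm(deltas=[0,0,2,0,30,0,0,4,0,30,0,0,6,0,30,0,0,8,0,30,0,0,8,0,30,0,0,8,0,30,0,0,8,0,30,0,0,8,0,30,0,0,8,0,30,0,0,0,0,30])

```text
time: 28.5
tool_pos: [640.6, -9.6, 153.1]
tcp_rot: [3.141, 0.002, 2.959]
contact_force: [-0.4, 0.1, -1.1]
grip_width: 39.2
finger_force: 30.0
```

Request:
step_arm(deltas=[0,0,8,0,30,0,0,8,0,30,0,0,8,0,30,0,0,8,0,30,0,0,5,0,30,0,0,3,0,30,0,0,0,0,30,0,0,0,0,30,0,0,0,0,30,0,0,0,0,30])

```text
time: 29.75
tool_pos: [640.1, -9.6, 192.0]
tcp_rot: [3.141, -0.0, 2.959]
contact_force: [-0.4, 0.3, -1.1]
grip_width: 38.9
finger_force: 30.0
```

Run:
```python
from m import *
o=get_obs();print(o["time"],o["tool_pos"],o["tcp_rot"],o["contact_force"],o["grip_width"],o["finger_force"],abs(o["dq"]).max())
im=capture("wrist");s=capture("scene")
a=np.zeros((384,800,3),np.uint8);a[:,:512]=im;a[:,512:]=cv2.resize(s[100:276,200:332],(288,384));cv2.imwrite("pics/w8.png",a[:,:,::-1])
```

```text
29.75 [640.05977475  -9.56832776 192.03395596] [ 3.14148768e+00 -3.40989820e-04  2.95875909e+00] [-0.43490619  0.31110346 -1.14106485] 38.923617869108426 29.99935925938189 0.0027745986465635797
```

View pics/w8.png

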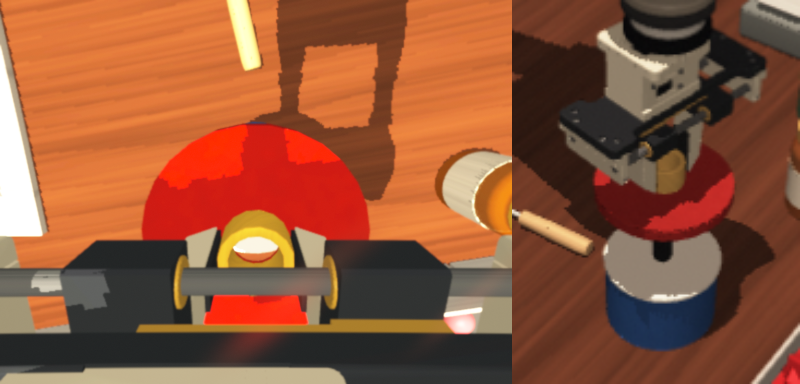

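The scene half shows the white inner lid seated flat on the tin, knob upright. The red outer lid is held level above it by its collar, about 100 mm up. I'm handing in the job.

```bash
python3 -c "
from plant import *
print(close_job())"
```

```text
the job is handed in; nothing more can be done
None
```

I handed the job in at about 30 s, and the judge returned no verdict: the red jelly is in the tin, the inner lid looks fully seated in the last picture, and the outer lid is held level about 100 mm above it by its collar.

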